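# Pull down the cupboard hatch with the hook pole

### The job

Take the short hook pole from the counter, put its prong sideways through the steel eye on the tea cupboard's hatch and, with the pole alone, swing the hatch down under control until its stay clicks and it sits on its stop, wherever that is set; the collar works loose, so prove it with one steady pull of about 8 newtons against the stop, never above 10. Keep your hand off the cupboard and leave the other things undisturbed. Then unhook and lay the pole flat on the counter, lowering it all the way before letting go.

Things in the scene. Friction and masses are not known exactly. Their poses are not given: they have to be found in the camera images.
- hook_pole: Loose hook pole, 233 mm long, 0.16 kg. Origin on the shaft axis, mid grip; +x to the hook, +y the way the prong points, +z up as it lies (origin 12 mm above counter). Flat-sided dark wooden handle 26 mm wide (y), 24 mm high, x = -100 to +55 mm; brass ferrule to +71, then 8 mm steel shaft. Grip across y within 15 mm of the origin, 40 N or more, or it turns in the hand. Balances near the origin.
- prong_mid (a point): Middle of the prong, at x = +130, y = +19, z = 0 mm of hook_pole; the eye belongs here when hooked. At x = +130 mm the shaft bends square to +y into a straight round steel prong 6 mm thick, free from y = +11 to +32 mm, tip rounded.
- prong_tip (a point): Very tip of the prong, at x = +130, y = +32, z = 0 mm of hook_pole.
- cupboard: Fixed wooden counter-top cupboard, 150 mm deep (x), 360 wide (y), 322 high; place and yaw vary. Origin: centre of its underside, on the counter; front faces its own -x (to the robot). Upper half closed by the drop-down hatch, lower half an open shelf. In the hatch's stay a sprung roller holds it shut and clicks it open; the stay's end collar is clamped where the last user left it.
- hatch (a joint): Opening in rad, 0 = shut, upright; top swings down to the robot. Roller lets go at about 4 N pull at the eye; past 0.25 rad the hatch runs free and falls by its weight (1 N at the eye). Near the end it resists again, 3 to 6 N, eases, snaps over onto a hard stop and stays. Nobody has measured the stop: it is anywhere from 0.59 to 1.03 rad. Hanging before the click it reads about 0.18 less than its stop.
- stay_plunger (a joint): Lift in m of the sprung roller of the stay, inside the cupboard out of sight: about 0 on the smooth part of the stay, 0.002 on top of the end knob, 0.0015 once the hatch has clicked home past that knob onto its stop. Only a check of the click; noisy.
- eye (a point): Centre of the hole of the steel eye on the hatch's face, 115 mm along the hatch from the hinge line, 25 mm out from the face. Ring of 5 mm wire, clear hole 11 mm, 22 mm outside; the hole's axis runs along the hinge line (cupboard y), so the prong goes in sideways. Axes as the cupboard's when shut; they turn with the hatch.
- hinge (a point): Point on the hinge line of the hatch, mid width, 168 mm above the counter and 75 mm in front of the cupboard's origin, in the plane of the hatch's outer face. The hinge line runs along the cupboard's y. The hatch is 0.36 kg, 356 mm wide, 134 mm high, 12 mm thick.
- orange_mug: Orange mug, 81 x 113 x 101 mm, loose, left in front of the cupboard; origin at its underside. A bystander.
- shaker: Glass sugar shaker with chrome cap, 63 x 65 x 128 mm, loose, at the right; origin at its underside. A bystander.
- cocoa_tin: Brown tin with dark lid, 70 x 70 x 142 mm, loose, right of the cupboard; origin at its underside. A bystander.

How it is judged:
By the outcome, as a careful person would: the job done as asked, in the order asked, and still so for the second after the job is handed in, with the robot touching nothing.
It also fails if it takes over 67 s, if anything falls off the work surface, if the arm or the gripper's body presses on something with over 40 N, if the wrist force passes 120 N, or if a joint passes its speed limit or range.

### The arm

A 6-joint arm with a two-finger parallel gripper is mounted at the origin on a cart in front of the work surface, level with it; the furniture and walls round the work are solid. World frame = base frame: x ahead of the robot, y to its left, z up, the work surface at z = 0. Lengths are in m, angles in rad, forces in N, time in s.
With the tool pointing down it reaches from about 0.275 to 0.75 m from the base axis. Payload 10.2 kg.
Tool frame: the origin (TCP) lies midway between the tips of the shut fingers; the grasp point (between the pads) lies r.grip_depth behind it (r.grip_depth is the distance from the TCP to the grasp point, in m); z points along the fingers, y is the line along which they close (so a half turn about z gives the same grasp; the last joint's range is limited). The gripper opens to 88 mm and grips with 3 to 60 N. Pads are 18 mm wide; open, the fingers measure 123 mm over their backs; the gripper's body (75 mm by 187 mm) begins 45 mm behind the grasp point.
Start: joints at [1.033, 0.313, 1.498, -0, 1.331, -0.223], TCP at [0.163, 0.499, 0.239] pointing down, gripper open.
Joint ranges: [-2.94, 2.94], [-0.97, 2.17], [0.19, 2.56], [-1.23, 4.37], [0.02, 3.11], [-2.88, 2.88]. Speed limits (rad/s): [2.39, 2.39, 3.01, 3.14, 3.14, 3.14].

### API

Orientations are given as a unit quaternion [x, y, z, w].
In Python, from station import r gives the robot as it stands.
- The arm moves only by the tool play_rows, never from a script. Its argument "commands" is a list of rows, each a list of 7 numbers: the shift along the tool's x, y, z in cm, then the turn, a rotation vector about the tool's x, y, z in rad, then the opening in per cent of the stroke, from 0 (shut) to 100 (fully open). In form: [[tx, ty, tz, rx, ry, rz, claw], ...]. A call has 1 to 8 rows; each row is the pose to reach, as a shift and turn from the pose commanded when the call began, along the tool's axes at that moment; what a row does not reach only later rows make up. A row lasts 1/12 s, in which the tool goes at most 41.7 mm and 7.16 degrees, less where a joint would pass 70% of its speed; a pose out of reach is approached as far as the arm can. A call with a gripper value outside its range is refused whole. The fingers move at their own pace and stop on an object; the grip force is fixed at half the most. Time passes only in rows, so rows that repeat a pose let the fingers close. It gives the time, the measured TCP pose, the force, the opening and the grip force at its end, in the units of the state.
- r.observe(): the state, without advancing time (a new reading comes with each control period).
- r.camera(name): name is "scene" or "top" or "wrist"; returns the picture (480x640x3 uint8, blue, green, red); there is no depth.
- r.camera_model(name): a dict with "fx", "fy", "cx", "cy" (pixels), "distortion" ([k1, k2, p1, p2, k3] as OpenCV has them; the pictures are not rectified), "view" (4x4, takes a point from world to camera coordinates); the wrist camera has in their place "tool_from_camera" (4x4, takes a point from camera to tool coordinates, whose origin is the TCP and whose axes are the flange's). Camera axes: x right, y down, z forward; pixel columns grow to the right and rows downward; lengths in m; the calibration is good to about 2 mm. A picture is of the moment at which its call begins: read the wrist's pose just before it. camera_model takes no time and is no camera call.
- r.finish_job(): hands the job in; it is judged then, once.
The state is a dict: "t": time; "joint_pos": joint angles; "joint_vel": joint speeds; "effort": joint torques, N m; "tool_pos": TCP position; "tool_rot": TCP orientation; "ft_force": force on the tool from outside, world axes, zero at the start; "moment": the same for the moment, N m; "grip_width": finger opening in m; "gripper_force": force on a finger pad.
Only numpy, scipy, OpenCV 4.12 (cv2) and the standard library are available. Lean on these libraries where they do the work, as an engineer would, in place of code of your own. Each camera call takes 0.05 s, during which the arm holds its last target. There are 200 camera calls.

## Working session

There is one attempt and no reset: what is moved stays moved. The work goes in short steps, Python scripts to look and compute and a tool call to move; the robot and the scene stay as the last step left them, time stands still between calls to the robot, and variables do not carry over. Pictures are saved under pics/ and viewed, at most 10 in all, crops included, and the job is handed in when it is done.

Besides the shell and the picture viewer there is one more tool, called after "Request:" as name([rows], argument=value, ...), one row to a line, values as JSON. play_rows: Moves the arm, as the interface text tells. Its arguments: {"type":"object","properties":{"commands":{"type":"array"}},"required":["commands"]}

```bash
ls; mkdir -p pics
python3 - <<'E'
from station import r
import cv2,numpy as np
np.set_printoptions(precision=4,suppress=True)
for n in("scene","top"):
    cv2.imwrite(f"pics/{n}0.png",r.camera(n)); m=r.camera_model(n); print(n,m["fx"],m["fy"],m["cx"],m["cy"],m["distortion"]); print(np.array(m["view"]))
m=r.camera_model("wrist");print(m)
print(r.grip_depth, r.observe())
E
```

```text
pics
scene 532.1272437442487 532.1272437442487 331.2319262983758 234.0384836248535 [-0.118  0.     0.     0.     0.   ]
[[ 0.3475 -0.9376  0.0065 -0.2564]
 [-0.5554 -0.2115 -0.8042  0.4677]
 [ 0.7555  0.2759 -0.5943  1.2118]
 [ 0.      0.      0.      1.    ]]
top 572.060528007483 572.060528007483 330.2413389620883 237.27561148373724 [-0.1564  0.      0.      0.      0.    ]
[[-0.0645 -0.9979 -0.0053 -0.0268]
 [-0.9709  0.064  -0.2308  0.6424]
 [ 0.2307 -0.0097 -0.973   1.4667]
 [ 0.      0.      0.      1.    ]]
{'fx': 386.59884192973584, 'fy': 386.59884192973584, 'cx': 321.95852992728027, 'cy': 237.6281967284445, 'distortion': array([-0.0593,  0.    ,  0.    ,  0.    ,  0.    ]), 'tool_from_camera': array([[-0.0009, -0.957 , -0.2902,  0.0742],
       [ 1.    , -0.0007, -0.0007,  0.0011],
       [ 0.0004, -0.2902,  0.957 , -0.1462],
       [ 0.    ,  0.    ,  0.    ,  1.    ]])}
0.0187 {'t': 0.1, 'joint_pos': array([ 1.0326,  0.3134,  1.4983, -0.    ,  1.331 , -0.2234]), 'joint_vel': array([ 0.0018, -0.0025, -0.0005,  0.0005,  0.0026,  0.0004]), 'effort': array([  0.0034, -40.2816, -25.2646,   0.0695,   0.0342,  -0.0001]), 'tool_pos': array([0.1625, 0.499 , 0.2383]), 'tool_rot': array([ 0.1567,  0.9876, -0.0005, -0.0002]), 'ft_force': array([-0.1925,  0.1164, -0.068 ]), 'moment': array([-0.0264, -0.0336, -0.0305]), 'gripper_force': 0.0, 'grip_width': 0.08801061800737103}
```

View pics/scene0.png

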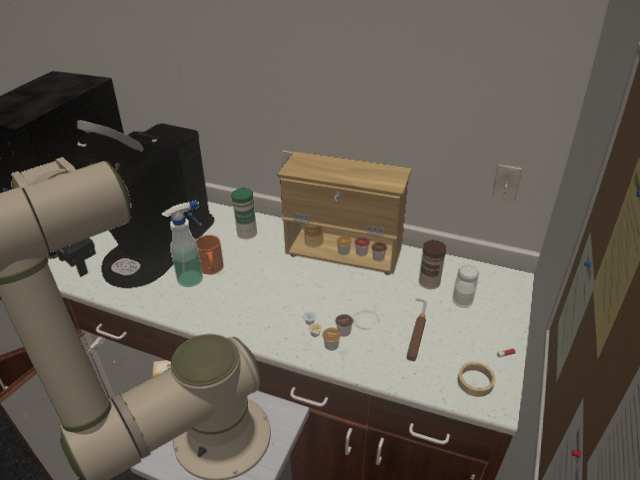

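View pics/top0.png

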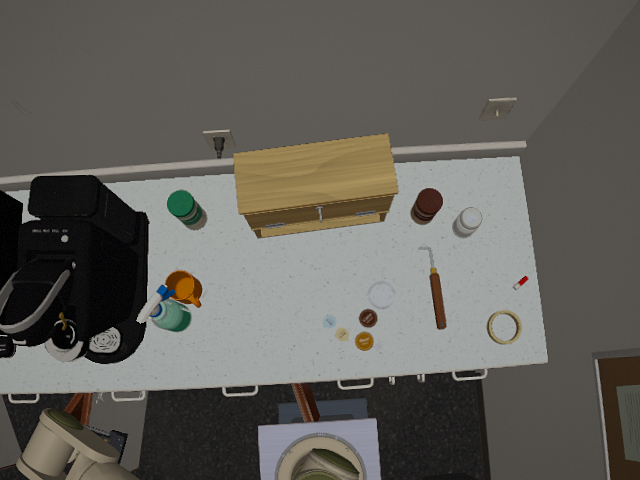

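Scene: pole at right (top view: handle (441,327)→(434,272), prong near (424,248) pointing left); cupboard at centre, eye about (320,212) in top and (337,197) in scene. Zooming in for exact pixels.

Run:
```python
import cv2,numpy as np
t=cv2.imread("pics/top0.png");s=cv2.imread("pics/scene0.png")
def c(im,x,y,w,h,W,H): return cv2.resize(im[y:y+h,x:x+w],(W,H),interpolation=cv2.INTER_CUBIC)
# top: hatch front 5x(160x... ), pole 4x
a=c(t,230,180,200,75,800,300)
b=c(t,405,240,50,100,150,300)
d=c(s,310,180,56,42,400,300)
e=c(s,400,285,50,60,250,300)
cv2.imwrite("pics/m1.png",np.vstack([a,np.hstack([b,d,e])]))
```

```text
(no output)
```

View pics/m1.png

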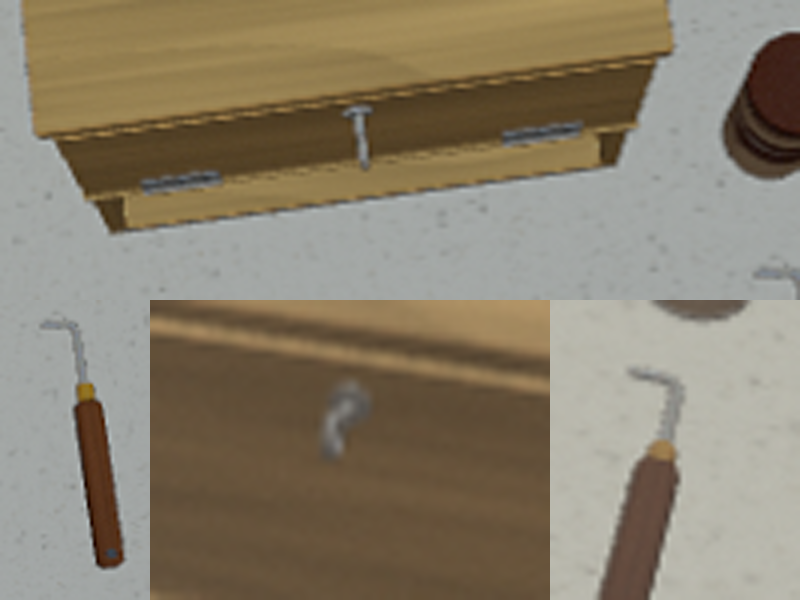

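```bash
cat > h.py <<'E'
from station import r
import cv2,numpy as np
np.set_printoptions(precision=4,suppress=True)
def K(m): return np.array([[m["fx"],0,m["cx"]],[0,m["fy"],m["cy"]],[0,0,1]])
def ray(n,px):
    m=r.camera_model(n);V=np.array(m["view"])
    u=cv2.undistortPoints(np.array([[px]],float),K(m),np.array(m["distortion"]))[0,0]
    d=V[:3,:3].T@np.r_[u,1];return -V[:3,:3].T@V[:3,3],d/np.linalg.norm(d)
def onz(n,px,z):
    o,d=ray(n,px);return o+d*(z-o[2])/d[2]
def tri(p1,p2):  # top px, scene px
    o,d=ray("top",p1);a,b=ray("scene",p2)
    s=np.linalg.lstsq(np.c_[d,-b],a-o,rcond=None)[0]
    A,B=o+d*s[0],a+b*s[1];return (A+B)/2,np.linalg.norm(A-B)
def proj(n,P):
    m=r.camera_model(n);V=np.array(m["view"])
    return cv2.projectPoints(np.atleast_2d(P).astype(float),cv2.Rodrigues(V[:3,:3])[0],V[:3,3],K(m),np.array(m["distortion"]))[0][:,0]
E
python3 - <<'E'
from h import *
for p,z in [((239.3,213.8),.322),((398,192.5),.322),((258.8,238),0),((383.8,221.3),0),((441.7,328.3),.016),((433.7,273.3),.016),((433.3,268),.012),((430,248),.012),((418.3,248),.012)]: print(p,onz("top",p,z))
# scene: prong bend/tip, bottom front corners
for p in [(400+680/5,0)]: pass
print(onz("scene",(400+128/5,285+75/5),.012),onz("scene",(400+80/5,285+75/5),.012))
# handle mask principal axis
t=cv2.imread("pics/top0.png");hsv=cv2.cvtColor(t,cv2.COLOR_BGR2HSV)
m=((hsv[...,0]<20)&(hsv[...,1]>120)&(hsv[...,2]<160)).astype(np.uint8);m[:265]=0;m[335:]=0;m[:,:420]=0;m[:,455:]=0
ys,xs=np.nonzero(m);P=np.c_[xs,ys].astype(float);W=np.array([onz("top",p,.02)[:2] for p in P])
c=W.mean(0);U=np.linalg.svd(W-c)[2][0];U*=np.sign(U[0]);q=(W-c)@U;print(len(W),c,U,np.arctan2(U[1],U[0]),q.min(),q.max())
E
```

```text
(239.3, 213.8) [0.6495 0.1378 0.322 ]
(398, 192.5) [ 0.6761 -0.2284  0.322 ]
(258.8, 238) [0.6683 0.1332 0.    ]
(383.8, 221.3) [ 0.6938 -0.2247  0.    ]
(441.7, 328.3) [ 0.3791 -0.3556  0.016 ]
(433.7, 273.3) [ 0.532  -0.3488  0.016 ]
(433.3, 268) [ 0.5476 -0.35    0.012 ]
(430, 248) [ 0.605  -0.3466  0.012 ]
(418.3, 248) [ 0.6072 -0.3136  0.012 ]
[ 0.6053 -0.3469  0.012 ] [ 0.5953 -0.3201  0.012 ]
473 [ 0.4572 -0.3508] [0.9995 0.0328] 0.032784026021649364 -0.07765251436347155 0.08975286127805603
```

```bash
cat >> h.py <<'E'
from scipy.spatial.transform import Rotation as R
def pole_rot(yaw,phi=0): # tool rotation gripping a pole of given yaw, hook raised by phi
    x=np.array([np.cos(yaw)*np.cos(phi),np.sin(yaw)*np.cos(phi),np.sin(phi)]);y=np.array([-np.sin(yaw),np.cos(yaw),0])
    return R.from_matrix(np.c_[-x,y,np.cross(-x,y)])
def delta(p,Rt,o=None):
    o=o or r.observe();R0=R.from_quat(o["tool_rot"])
    return R0.inv().apply(np.array(p)-o["tool_pos"])*100,(R0.inv()*Rt).as_rotvec()
E
python3 - <<'E'
from h import *
print("above pole",delta([.479,-.3505,.20],pole_rot(.037)))
E=np.array([.656,-.048,.283]);print(proj("top",E),proj("scene",E))
E
```

```text
above pole (array([-56.402 , -70.9723,   3.8881]), array([-0.001 , -0.0004, -0.3518]))
[[320.5791 210.5023]] [[337.6626 194.2781]]
```

Request:
play_rows([
  [-2.35,-2.96,0.16,0,0,0,100],
  [-4.7,-5.91,0.32,0,0,0,100],
  [-7.05,-8.87,0.49,0,0,0,100],
  [-9.4,-11.83,0.65,0,0,0,100],
  [-11.75,-14.79,0.81,0,0,0,100],
  [-14.1,-17.74,0.97,0,0,0,100],
  [-16.45,-20.7,1.13,0,0,0,100],
  [-18.8,-23.66,1.3,0,0,0,100],
])

```text
t: 0.77
tool_pos: [0.268, 0.2144, 0.2256]
tool_rot: [0.156, 0.988, 0.0, 0.0]
ft_force: [0.7, 0.7, 1.0]
grip_width: 0.0881
gripper_force: 0.0
```

Request:
play_rows([
  [-2.35,-2.96,0.16,0,0,0,100],
  [-4.7,-5.91,0.32,0,0,0,100],
  [-7.05,-8.87,0.49,0,0,0,100],
  [-9.4,-11.83,0.65,0,0,0,100],
  [-11.75,-14.79,0.81,0,0,0,100],
  [-14.1,-17.74,0.97,0,0,0,100],
  [-16.45,-20.7,1.13,0,0,0,100],
  [-18.8,-23.66,1.3,0,0,0,100],
])

```text
t: 1.43
tool_pos: [0.3737, -0.0692, 0.2126]
tool_rot: [0.157, 0.988, 0.0, 0.0]
ft_force: [1.5, 0.1, -0.6]
grip_width: 0.0885
gripper_force: 0.0
```

Request:
play_rows([
  [-2.35,-2.96,0.16,0,0,-0.044,100],
  [-4.7,-5.91,0.32,0,0,-0.088,100],
  [-7.05,-8.87,0.49,0,0,-0.132,100],
  [-9.4,-11.83,0.65,0,0,-0.176,100],
  [-11.75,-14.79,0.81,0,0,-0.22,100],
  [-14.1,-17.74,0.97,0,0,-0.264,100],
  [-16.45,-20.7,1.13,0,0,-0.308,100],
  [-18.8,-23.66,1.3,0,0,-0.352,100],
])

```text
t: 2.1
tool_pos: [0.4793, -0.352, 0.1992]
tool_rot: [-0.02, 1.0, 0.0, -0.0]
ft_force: [0.8, 0.3, 0.9]
grip_width: 0.088
gripper_force: 0.0
```

Run:
```python
from h import *
o=r.observe();print(o["t"],o["tool_pos"],o["joint_pos"]);im=r.camera("wrist");cv2.imwrite("pics/w1.png",im)
m=r.camera_model("wrist");T=np.eye(4);T[:3,:3]=R.from_quat(o["tool_rot"]).as_matrix();T[:3,3]=o["tool_pos"];C=T@m["tool_from_camera"]
hsv=cv2.cvtColor(im,cv2.COLOR_BGR2HSV)
mk=((hsv[...,0]<20)&(hsv[...,1]>110)&(hsv[...,2]<150)).astype(np.uint8)
n,l,s,c=cv2.connectedComponentsWithStats(mk)
for i in range(1,n):
    if s[i,4]<800: continue
    ys,xs=np.nonzero(l==i)
    u=cv2.undistortPoints(np.c_[xs,ys].astype(float)[:,None],K(m),m["distortion"])[:,0]
    d=np.c_[u,np.ones(len(u))]@C[:3,:3].T;W=C[:3,3]+d*((.024-C[2,3])/d[:,2:])
    W=W[:,:2];cc=W.mean(0);U=np.linalg.svd(W-cc,full_matrices=False)[2][0];U*=np.sign(U[0]);q=(W-cc)@U
    print(s[i],cc,np.arctan2(U[1],U[0]),q.min(),q.max(),"origin",cc+U*(q.min()+.1),cc+U*(q.max()-.055))
```

```text
2.1 [ 0.4793 -0.352   0.1992] [-0.8304  0.4972  1.334   0.      1.3112 -2.4403]
[ 579   35   61   69 2679] [ 0.3527 -0.1257] 0.14019642509977878 -0.025550720068086206 0.02651955560611649 origin [ 0.4264 -0.1153] [ 0.3245 -0.1297]
[ 552  123   48   51 1338] [ 0.4159 -0.1411] 0.6338355054168018 -0.02012747620711059 0.021281006524210267 origin [ 0.4803 -0.0938] [ 0.3887 -0.1611]
[  58  344   46   74 1242] [ 0.663  -0.5938] -0.32654055064116055 -0.04852237407994568 0.05128771499706594 origin [ 0.7118 -0.6103] [ 0.6595 -0.5926]
[ 542  344   45   74 1278] [ 0.6443 -0.0953] 0.4019665882182515 -0.047576667491629004 0.052092387573904164 origin [ 0.6925 -0.0748] [ 0.6416 -0.0964]
[ 286  429  354   27 3376] [ 0.7321 -0.169 ] -1.517130498217942 -0.18397212595271714 0.2112215396705345 origin [ 0.7276 -0.0852] [ 0.7405 -0.325 ]
```

View pics/w1.png

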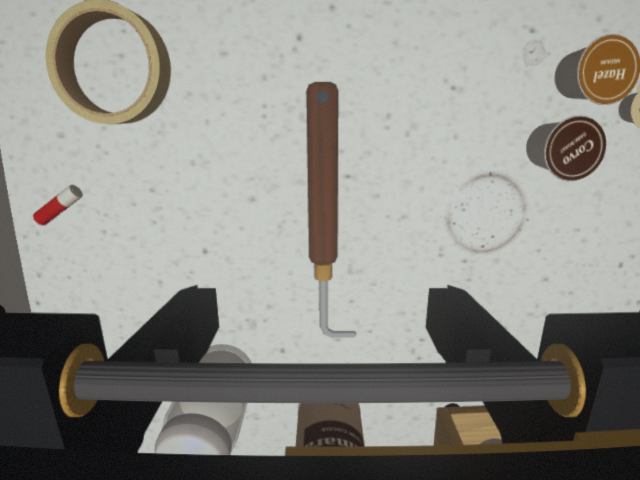

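Wrist view: pole handle butt at (322,82), handle end (323,264), bend (323,333), prong tip (355,333), free of obstacles for the fingers.

```bash
cat >> h.py <<'E'
def wray(o,px):
    m=r.camera_model("wrist");T=np.eye(4);T[:3,:3]=R.from_quat(o["tool_rot"]).as_matrix();T[:3,3]=o["tool_pos"];C=T@m["tool_from_camera"]
    u=cv2.undistortPoints(np.array([[px]],float),K(m),m["distortion"])[0,0];return C[:3,3],C[:3,:3]@np.r_[u,1]
def wonz(o,px,z):
    a,d=wray(o,px);return a+d*(z-a[2])/d[2]
E
python3 - <<'E'
from h import *
o=r.observe()
a=wonz(o,(321.7,82.5),.02);b=wonz(o,(322.8,264),.02);c=wonz(o,(323.5,333),.012);d=wonz(o,(355.5,333),.012)
print(a,b,c,d);yaw=np.arctan2(*(b-a)[1::-1]);print(yaw,np.linalg.norm(b-a))
org=a+(b-a)*100/155;print(org,delta([org[0],org[1],.004],pole_rot(yaw)))
E
```

```text
[ 0.3767 -0.3611  0.02  ] [ 0.5288 -0.3543  0.02  ] [ 0.6034 -0.3507  0.012 ] [ 0.6023 -0.3196  0.012 ]
0.04436376122439697 0.1522358819609641
[ 0.4748 -0.3567  0.02  ] (array([ 0.5064,  0.0993, 19.3591]), array([-0.0008, -0.0006, -0.0054]))
```

Run:
```python
from h import *
o=r.observe();print(o["t"],o["tool_pos"],o["joint_vel"])
o1=dict(o);o1["tool_pos"]=np.array([.4793,-.352,.1992])
a=wonz(o1,(321.7,82.5),.02);b=wonz(o1,(322.8,264),.02);c=wonz(o1,(323.5,333),.012)
yaw=np.arctan2(*(b-a)[1::-1]);org=a+(b-a)*100/155;print(org,yaw,c,delta([org[0],org[1],.004],pole_rot(yaw)))
```

```text
2.15 [ 0.48   -0.3573  0.1976] [ 0.0342 -0.0713  0.1426  0.0039 -0.0644  0.1515]
[ 0.4744 -0.3513  0.02  ] 0.044363761224397405 [ 0.6037 -0.3453  0.012 ] (array([ 0.5221,  0.6349, 19.3587]), array([-0.0008, -0.0006, -0.0054]))
```

Request:
play_rows([
  [0.2,0,3.5,0,0,-0.005,100],
  [0.45,-0.1,7,0,0,-0.005,100],
  [0.45,-0.1,10.5,0,0,-0.005,100],
  [0.45,-0.1,13,0,0,-0.005,100],
  [0.45,-0.1,15,0,0,-0.005,100],
  [0.45,-0.1,15,0,0,-0.005,100],
  [0.45,-0.1,15,0,0,-0.005,100],
])

```text
t: 2.73
tool_pos: [0.4744, -0.3512, 0.0494]
tool_rot: [-0.021, 1.0, 0.001, -0.001]
ft_force: [0.8, -0.4, 0.2]
grip_width: 0.0881
gripper_force: 0.0
```

Request:
play_rows([
  [0,0,2.5,0,0,0,100],
  [0,0,4,0,0,0,100],
  [0,0,4.5,0,0,0,100],
  [0,0,4.5,0,0,0,60],
  [0,0,4.5,0,0,0,0],
  [0,0,4.5,0,0,0,0],
  [0,0,4.5,0,0,0,0],
  [0,0,4.5,0,0,0,0],
])

```text
t: 3.4
tool_pos: [0.4749, -0.3518, 0.0056]
tool_rot: [-0.021, 1.0, -0.001, 0.0]
ft_force: [-0.5, -0.1, -0.0]
grip_width: 0.057
gripper_force: 0.0
```

Request:
play_rows([
  [0,0,0,0,0,0,0],
  [0,0,0,0,0,0,0],
  [0,0,0,0,0,0,0],
  [0,0,0,0,0,0,0],
])

```text
t: 3.73
tool_pos: [0.4746, -0.3515, 0.0048]
tool_rot: [-0.021, 1.0, -0.0, 0.0]
ft_force: [-0.4, 0.2, 0.5]
grip_width: 0.0305
gripper_force: 0.0
```

Request:
play_rows([
  [0,0,0,0,0,0,0],
  [0,0,0,0,0,0,0],
  [0,0,0,0,0,0,0],
  [0,0,0,0,0,0,0],
  [0,0,-0.5,0,0,0,0],
  [0,0,-1.5,0,0,0,0],
  [0,0,-3,0,0,0,0],
  [0,0,-3,0,0,0,0],
])

```text
t: 4.4
tool_pos: [0.4757, -0.3526, 0.0378]
tool_rot: [-0.021, 1.0, -0.002, 0.002]
ft_force: [-0.1, -0.2, -0.9]
grip_width: 0.0257
gripper_force: 30.0
```

```bash
cat >> h.py <<'E'
PT=np.array([-.130,.019,-.0075]) # prong_mid in tool
CY=.071
cx=np.array([np.cos(CY),np.sin(CY),0]);cy=np.array([-np.sin(CY),np.cos(CY),0])
def tool_for(P,phi,yaw=CY):
    Rt=pole_rot(yaw,phi);return np.array(P)-Rt.apply(PT),Rt
E
python3 - <<'E'
from h import *
E,e=tri((320.5,215.5),(337.5,197.5));print("eye",E,e)
o=r.observe();print(o["tool_pos"],o["joint_pos"])
P=E-cy*.047-cx*.01
p,Rt=tool_for(P,.25);print("target",p,delta(p,Rt))
R0=R.from_quat(o["tool_rot"]);print((pole_rot(.044).inv()*R0).as_rotvec())
E
```

```text
eye [ 0.6462 -0.0489  0.2779] 0.004127301491073829
[ 0.4757 -0.3526  0.0378] [-0.8356  0.6758  1.4997 -0.      0.9614 -2.4487]
target [ 0.5171 -0.1243  0.2384] (array([ -5.1633,  22.5586, -20.1291]), array([-0.0072, -0.2471, -0.0281]))
[ 0.0036 -0.003   0.0017]
```

Request:
play_rows([
  [0,0,-2,0,0,0,0],
  [0,0,-5,0,0,0,0],
  [0,0,-8.5,0,0,0,0],
  [0,0,-12,0,0,0,0],
  [0,0,-15.5,0,0,0,0],
  [0,0,-18.5,0,0,0,0],
  [0,0,-20,0,0,0,0],
  [0,0,-20.1,0,0,0,0],
])

```text
t: 5.07
tool_pos: [0.4753, -0.3522, 0.2393]
tool_rot: [-0.021, 1.0, -0.002, 0.002]
ft_force: [0.4, -0.6, -1.7]
grip_width: 0.0256
gripper_force: 30.0
```

Request:
play_rows([
  [-0.2,1.5,0,0,-0.03,-0.003,0],
  [-0.8,4,0,0,-0.06,-0.007,0],
  [-1.5,7.5,0,0,-0.1,-0.01,0],
  [-2.3,11,0,0,-0.14,-0.015,0],
  [-3.2,15,0,0,-0.18,-0.02,0],
  [-4.2,19,0,0,-0.21,-0.025,0],
  [-5,22,0,0,-0.24,-0.028,0],
  [-5.2,22.6,0,0,-0.247,-0.028,0],
])

```text
t: 5.73
tool_pos: [0.5164, -0.1191, 0.2343]
tool_rot: [-0.036, 0.992, 0.004, 0.123]
ft_force: [-0.3, -0.4, -1.7]
grip_width: 0.0257
gripper_force: 30.0
```

Request:
play_rows([
  [0,0,0,0,0,0,0],
  [0,0,0,0,0,0,0],
  [0,0,0,0,0,0,0],
])

```text
t: 5.98
tool_pos: [0.5169, -0.1247, 0.2351]
tool_rot: [-0.034, 0.992, 0.003, 0.123]
ft_force: [1.1, -0.3, -1.6]
grip_width: 0.0259
gripper_force: 30.0
```

Run:
```python
from h import *
o=r.observe();print(o["t"],o["tool_pos"],o["joint_pos"],o["ft_force"],np.abs(o["joint_vel"]).max())
w=r.camera("wrist");t=r.camera("top");s=r.camera("scene")
for n,i in zip("wts",(w,t,s)): cv2.imwrite(f"pics/{n}2.png",i)
Rt=R.from_quat(o["tool_rot"]);P=o["tool_pos"]+Rt.apply([PT,PT+[0,.013,0]])
print(P,proj("top",P),proj("scene",P))
a=cv2.resize(t[190:240,290:370],(400,250),interpolation=cv2.INTER_CUBIC)
b=cv2.resize(s[175:225,305:385],(400,250),interpolation=cv2.INTER_CUBIC)
cv2.imwrite("pics/m2.png",np.hstack([w[:,60:460][130:480] if 0 else cv2.resize(w,(400,300)),np.zeros((300,400,3),np.uint8)]) if 0 else np.vstack([np.hstack([a,b]),np.hstack([cv2.resize(w,(467,350)),np.zeros((350,333,3),np.uint8)])]))
```

```text
5.9833 [ 0.5169 -0.1247  0.2351] [-0.5211  0.2104  1.6612  0.152   1.0677 -2.2209] [ 1.0708 -0.2988 -1.5914] 0.007368175375321247
[[ 0.6395 -0.097   0.2739]
 [ 0.6386 -0.0841  0.2739]] [[341.8372 216.9551]
 [336.3753 217.6736]] [[351.9473 203.2117]
 [347.5107 202.49  ]]
```

View pics/m2.png

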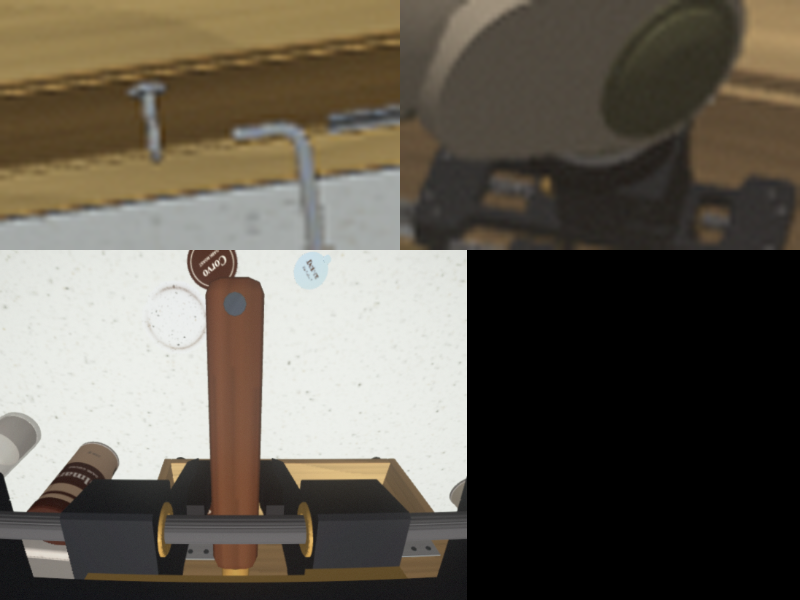

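Top crop: eye ring is edge-on from (319.8,207.6) to its outer end (321.4,221.6); prong tip at (336.8,216.4), bend (349.5,216.2). Scene camera is blocked by the arm; I'll use the known eye height (283 mm) with the top view.

Run:
```python
from h import *
E=onz("top",(320.8,216.4),.283);print(E,proj("scene",E),"blob 333.8-340.8,191-202")
out=E-cx*.011;print("ring end, plate",proj("top",[out,E+cx*.025]),proj("scene",[out,E+cx*.025,E+[0,0,.011],E-[0,0,.011]]))
o=r.observe();Rt=R.from_quat(o["tool_rot"]);P=o["tool_pos"]+Rt.apply([PT,PT+[0,.013,0]])
print("tip seen at z kin",onz("top",(336.8,216.4),P[1,2]),P[1])
off=onz("top",(336.8,216.4),P[1,2])-P[1]
G=E-cy*.042-np.r_[off[:1],0,0];p,_=tool_for(G,.247);print(off,delta(p,Rt),Rt.inv().apply(cy))
```

```text
[ 0.6416 -0.0476  0.283 ] [[335.8396 196.7686]] blob 333.8-340.8,191-202
ring end, plate [[321.4172 220.8938]
 [319.407  206.2547]] [[334.7781 198.7652]
 [338.2075 192.3146]
 [335.8844 193.4929]
 [335.7951 200.017 ]]
tip seen at z kin [ 0.6416 -0.0853  0.2742] [ 0.6387 -0.084   0.2742]
[ 0.0029 -0.0012  0.    ] (array([-0.4749,  0.708 , -0.7666]), array([0., 0., 0.])) [ 0.0017  1.     -0.0038]
```

Request:
play_rows([
  [-0.2,0.6,-0.3,0,0,0,0],
  [-0.47,1.2,-0.77,0,0,0,0],
  [-0.47,1.5,-0.77,0,0,0,0],
  [-0.47,1.5,-0.77,0,0,0,0],
  [-0.47,1.5,-0.77,0,0,0,0],
])

```text
t: 6.55
tool_pos: [0.5187, -0.108, 0.2444]
tool_rot: [-0.035, 0.992, 0.003, 0.123]
ft_force: [0.4, 0.4, -2.1]
grip_width: 0.0258
gripper_force: 30.0
```

Run:
```python
from h import *
o=r.observe();t=r.camera("top");s=r.camera("scene")
Rt=R.from_quat(o["tool_rot"]);P=o["tool_pos"]+Rt.apply([PT,PT+[0,.013,0]])
print(o["tool_pos"],o["ft_force"],P,proj("top",P))
a=cv2.resize(t[200:230,305:355],(800,480),interpolation=cv2.INTER_CUBIC)
cv2.imwrite("pics/m3.png",a);cv2.imwrite("pics/s3.png",s)
```

```text
[ 0.5187 -0.108   0.2444] [ 0.4259  0.4257 -2.0843] [[ 0.6412 -0.0802  0.2834]
 [ 0.6403 -0.0672  0.2834]] [[334.6772 215.6296]
 [329.1777 216.3633]]
```

View pics/m3.png

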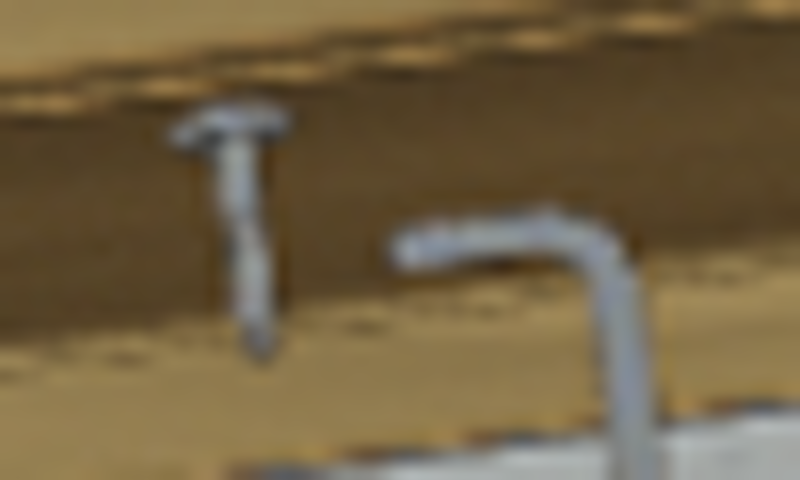

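Prong axis extrapolates to row ~270 of the crop at the eye, ring centre ~276: about 0.8 mm off; tip is 20 mm right of the ring. Correct and insert gently.

Request:
play_rows([
  [0.08,0.3,0,0,0,0,0],
  [0.08,0.7,0,0,0,0,0],
  [0.08,1.1,0,0,0,0,0],
  [0.08,1.5,0,0,0,0,0],
  [0.08,1.8,0,0,0,0,0],
  [0.08,2.0,0,0,0,0,0],
  [0.08,2.2,0,0,0,0,0],
  [0.08,2.2,0,0,0,0,0],
])

```text
t: 7.32
tool_pos: [0.5163, -0.0861, 0.2441]
tool_rot: [-0.035, 0.992, 0.003, 0.123]
ft_force: [0.4, 0.3, -1.7]
grip_width: 0.0259
gripper_force: 30.0
```

No contact force. Continue in.

Request:
play_rows([
  [0,0.2,0,0,0,0,0],
  [0,0.4,0,0,0,0,0],
  [0,0.6,0,0,0,0,0],
  [0,0.8,0,0,0,0,0],
  [0,1.0,0,0,0,0,0],
  [0,1.1,0,0,0,0,0],
  [0,1.1,0,0,0,0,0],
  [0,1.1,0,0,0,0,0],
])

```text
t: 7.98
tool_pos: [0.5156, -0.0754, 0.244]
tool_rot: [-0.035, 0.992, 0.003, 0.123]
ft_force: [0.0, -0.5, -2.3]
grip_width: 0.0254
gripper_force: 30.0
```

Run:
```python
from h import *
o=r.observe();t=r.camera("top")
Rt=R.from_quat(o["tool_rot"]);P=o["tool_pos"]+Rt.apply(PT)
print(o["tool_pos"],o["ft_force"],P,o["joint_pos"])
cv2.imwrite("pics/m4.png",cv2.resize(t[200:230,305:355],(800,480),interpolation=cv2.INTER_CUBIC))
```

```text
[ 0.5156 -0.0754  0.244 ] [ 0.0326 -0.4571 -2.2552] [ 0.6382 -0.0477  0.283 ] [-0.4261  0.1751  1.6806  0.1297  1.0697 -2.1174]
```

View pics/m4.png

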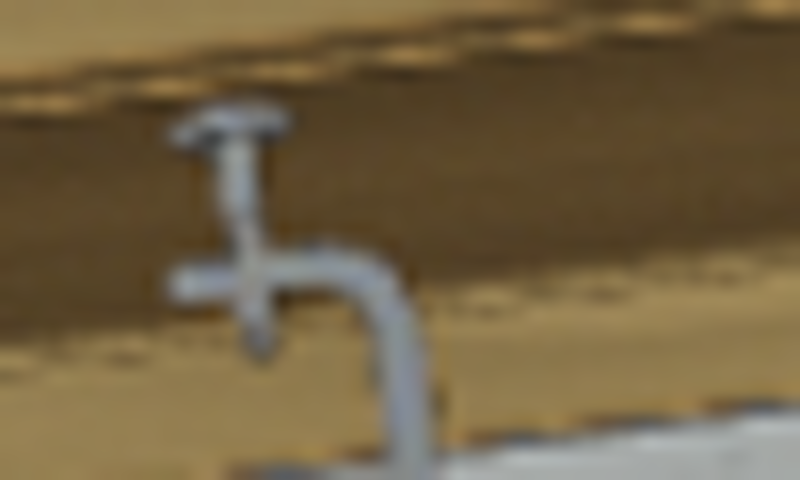

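Prong is through the ring (tip left of ring at (175,285), ring wire over the prong at (255,265)). Now plan the arc with arm kinematics fitted, to see how far the pole can tilt with the pull.

```bash
cat >> h.py <<'E'
P0=np.array([.6382,-.0477,.283]);Hh=P0+cx*.025-np.array([0,0,.115])
def eye(th): return Hh-cx*(.025*np.cos(th)+.115*np.sin(th))+np.array([0,0,.115*np.cos(th)-.025*np.sin(th)])
E
python3 - <<'E'
from h import *
from scipy.optimize import least_squares
o=r.observe()
D=[(.3134,1.4983,[.1625,.499,.2383],[0,0,-1]),(.6758,1.4997,[.4757,-.3526,.0378],[0,0,-1]),(.4972,1.334,[.4793,-.352,.1992],[0,0,-1]),
(o["joint_pos"][1],o["joint_pos"][2],o["tool_pos"],R.from_quat(o["tool_rot"]).apply([0,0,1])),(.2104,1.6612,[.5169,-.1247,.2351],R.from_quat([-.034,.992,.003,.123]).apply([0,0,1]))]
def f(v):
    a,b,h,L=v;out=[]
    for q2,q3,p,z in D:
        w=np.array(p)-L*np.array(z);out+=[a*np.sin(q2)+b*np.sin(q2+q3)-np.hypot(*w[:2]),h+a*np.cos(q2)+b*np.cos(q2+q3)-w[2]]
    return out
s=least_squares(f,[.4,.4,.3,.3]);a,b,h,L=s.x;print(s.x,np.abs(s.fun).max())
for th in (0,.2,.4,.6,.8,1.0,1.05):
    for ph in (.25,.4,.5,.6,.7,.8,.9):
        p,Rt=tool_for(eye(th),ph);z=Rt.apply([0,0,1]);w=p-L*z;rr=np.hypot(*w[:2]);zz=w[2]-h
        c=(rr*rr+zz*zz-a*a-b*b)/(2*a*b)
        if abs(c)>1: print(th,ph,"x");continue
        q3=np.arccos(c);q2=np.arctan2(rr,zz)-np.arctan2(b*np.sin(q3),a+b*np.cos(q3))
        d=np.r_[w[:2]/rr*np.sin(q2+q3),np.cos(q2+q3)];inpl=np.arctan2(z@np.r_[w[:2]/rr,0],z[2])
        print(th,ph,"q2 %.2f q3 %.2f j5 %.2f el %.2f wz %.2f elx %.2f"%(q2,q3,np.arccos(z@d),inpl-(q2+q3),w[2],rr))
E
```

```text
[0.4091 0.4106 0.1823 0.2336] 0.0033581193040900237
0 0.25 q2 0.17 q3 1.68 j5 1.04 el 1.04 wz 0.47 elx 0.46
0 0.4 q2 0.14 q3 1.80 j5 0.82 el 0.82 wz 0.44 elx 0.44
0 0.5 q2 0.13 q3 1.87 j5 0.67 el 0.66 wz 0.42 elx 0.43
0 0.6 q2 0.12 q3 1.93 j5 0.52 el 0.50 wz 0.40 elx 0.41
0 0.7 q2 0.13 q3 1.99 j5 0.38 el 0.34 wz 0.37 elx 0.40
0 0.8 q2 0.15 q3 2.04 j5 0.26 el 0.17 wz 0.35 elx 0.40
0 0.9 q2 0.19 q3 2.08 j5 0.23 el -0.00 wz 0.32 elx 0.39
0.2 0.25 q2 0.13 q3 1.75 j5 1.02 el 1.02 wz 0.46 elx 0.44
0.2 0.4 q2 0.09 q3 1.87 j5 0.80 el 0.79 wz 0.43 elx 0.42
0.2 0.5 q2 0.08 q3 1.94 j5 0.65 el 0.64 wz 0.41 elx 0.40
0.2 0.6 q2 0.08 q3 2.00 j5 0.50 el 0.48 wz 0.39 elx 0.39
0.2 0.7 q2 0.09 q3 2.05 j5 0.36 el 0.31 wz 0.36 elx 0.38
0.2 0.8 q2 0.12 q3 2.10 j5 0.26 el 0.14 wz 0.34 elx 0.38
0.2 0.9 q2 0.15 q3 2.14 j5 0.24 el -0.03 wz 0.31 elx 0.37
0.4 0.25 q2 0.09 q3 1.82 j5 0.99 el 0.98 wz 0.45 elx 0.42
0.4 0.4 q2 0.06 q3 1.94 j5 0.77 el 0.76 wz 0.42 elx 0.40
0.4 0.5 q2 0.05 q3 2.00 j5 0.62 el 0.61 wz 0.40 elx 0.38
0.4 0.6 q2 0.05 q3 2.06 j5 0.48 el 0.45 wz 0.38 elx 0.37
0.4 0.7 q2 0.07 q3 2.12 j5 0.34
[... 1053 characters left out ...]
0.36
1.0 0.5 q2 0.04 q3 2.18 j5 0.48 el 0.45 wz 0.35 elx 0.34
1.0 0.6 q2 0.05 q3 2.23 j5 0.34 el 0.29 wz 0.32 elx 0.33
1.0 0.7 q2 0.08 q3 2.28 j5 0.25 el 0.11 wz 0.30 elx 0.32
1.0 0.8 q2 0.13 q3 2.32 j5 0.27 el -0.07 wz 0.27 elx 0.32
1.0 0.9 q2 0.19 q3 2.35 j5 0.38 el -0.26 wz 0.25 elx 0.31
1.05 0.25 q2 0.06 q3 2.03 j5 0.82 el 0.82 wz 0.39 elx 0.38
1.05 0.4 q2 0.04 q3 2.13 j5 0.61 el 0.59 wz 0.36 elx 0.36
1.05 0.5 q2 0.04 q3 2.19 j5 0.46 el 0.44 wz 0.34 elx 0.34
1.05 0.6 q2 0.06 q3 2.24 j5 0.33 el 0.27 wz 0.32 elx 0.33
1.05 0.7 q2 0.09 q3 2.29 j5 0.24 el 0.09 wz 0.29 elx 0.32
1.05 0.8 q2 0.14 q3 2.33 j5 0.27 el -0.09 wz 0.27 elx 0.31
1.05 0.9 q2 0.20 q3 2.35 j5 0.40 el -0.28 wz 0.24 elx 0.31
```

Run:
```python
from h import *
o=r.observe();R0=R.from_quat(o["tool_rot"])
for d in (.09,.18,.27,.35):
    p,Rt=tool_for(P0,.247+d); print(d,delta(p,Rt))
# arc in the phi=.6 tool frame, cm
p0,Rt=tool_for(P0,.6)
for th in np.arange(0,1.08,.1): print("%.2f"%th,Rt.inv().apply(eye(th)-P0)*100)
```

```text
0.09 (array([-0.1254,  0.008 ,  1.1703]), array([-0.0036, -0.09  , -0.    ]))
0.18 (array([-0.3497,  0.0122,  2.3202]), array([-0.0036, -0.18  ,  0.0001]))
0.27 (array([-0.6764,  0.0163,  3.4452]), array([-0.0036, -0.27  ,  0.0003]))
0.35 (array([-1.0508,  0.0199,  4.4171]), array([-0.0036, -0.35  ,  0.0004]))
0.00 [0. 0. 0.]
0.10 [ 1.1106  0.     -0.3878]
0.20 [ 2.2544 -0.     -0.6628]
0.30 [ 3.4199 -0.     -0.8222]
0.40 [ 4.5955  0.     -0.8645]
0.50 [ 5.7695 -0.     -0.7892]
0.60 [ 6.93   0.    -0.597]
0.70 [ 8.0656  0.     -0.29  ]
0.80 [9.1649 0.     0.1289]
0.90 [10.2169 -0.      0.6554]
1.00 [11.211   0.      1.2843]
```

Request:
play_rows([
  [-0.03,0,0.58,0,-0.045,0,0],
  [-0.1,0,1.17,0,-0.09,0,0],
  [-0.2,0,1.75,0,-0.135,0,0],
  [-0.33,0,2.32,0,-0.18,0,0],
  [-0.48,0,2.88,0,-0.225,0,0],
  [-0.65,0,3.44,0,-0.27,0,0],
  [-0.83,0,3.94,0,-0.31,0,0],
  [-1.03,0,4.42,0,-0.35,0,0],
])

```text
t: 8.7
tool_pos: [0.5363, -0.0744, 0.2035]
tool_rot: [-0.034, 0.955, 0.008, 0.295]
ft_force: [0.5, 0.6, -1.7]
grip_width: 0.026
gripper_force: 30.0
```

Request:
play_rows([
  [0,0,0,0,0,0,0],
  [0,0,0,0,0,0,0],
  [0,0,0,0,0,0,0],
])

```text
t: 8.95
tool_pos: [0.5366, -0.0744, 0.2042]
tool_rot: [-0.034, 0.955, 0.008, 0.294]
ft_force: [0.2, -0.4, -1.2]
grip_width: 0.0257
gripper_force: 30.0
```

```bash
cat >> h.py <<'E'
def st():
    o=r.observe();Rt=R.from_quat(o["tool_rot"]);P=o["tool_pos"]+Rt.apply(PT)
    print("t %.2f"%o["t"],"tool",o["tool_pos"],"prong-P0 cup mm",np.array([(P-P0)@cx,(P-P0)@cy,P[2]-P0[2]])*1e3)
    print("F",o["ft_force"],"cup",o["ft_force"]@cx,o["ft_force"]@cy,"M",o["moment"],"q",o["joint_pos"],"z",Rt.apply([0,0,1]));return o
E
python3 -c "
from h import *
st()"
```

```text
t 8.95 tool [ 0.5366 -0.0744  0.2042] prong-P0 cup mm [ 0.0613 -0.1911  0.3525]
F [ 0.1606 -0.3696 -1.1509] cup 0.1340065023379366 -0.3800931452176969 M [ 0.0224  0.4441 -0.0242] q [-0.4969  0.1381  1.9388  0.5453  0.6145 -2.5173] z [ 0.5607  0.0361 -0.8272]
```

Request:
play_rows([
  [0.2,0,-0.07,0,0,0,0],
  [0.35,0,-0.12,0,0,0,0],
  [0.5,0,-0.17,0,0,0,0],
  [0.65,0,-0.23,0,0,0,0],
  [0.8,0,-0.28,0,0,0,0],
  [0.8,0,-0.28,0,0,0,0],
])

```text
t: 9.45
tool_pos: [0.5281, -0.0748, 0.2016]
tool_rot: [-0.034, 0.955, 0.009, 0.294]
ft_force: [1.4, 1.3, -1.0]
grip_width: 0.0257
gripper_force: 30.0
```

Run:
```python
from h import *
o=st()
C=None
def M(q): return R.from_euler("z",q[0])*R.from_euler("y",q[1]+q[2])*R.from_euler("z",q[3])*R.from_euler("y",q[4])*R.from_euler("z",q[5])
q=o["joint_pos"];C=M(q).inv()*R.from_quat(o["tool_rot"]);print("const",C.as_rotvec())
L=.2336;a,b,h=.4091,.4106,.1823
for th,ph in ((.3,.6),(.6,.6),(.8,.6),(.8,.5),(1,.6),(1,.5),(1,.4)):
    p,Rt=tool_for(eye(th),ph);w=p-L*Rt.apply([0,0,1]);rr=np.hypot(*w[:2]);zz=w[2]-h
    q3=np.arccos((rr*rr+zz*zz-a*a-b*b)/(2*a*b));q2=np.arctan2(rr,zz)-np.arctan2(b*np.sin(q3),a+b*np.cos(q3))
    j1=np.arctan2(w[1],w[0]);W=R.from_euler("y",-(q2+q3))*R.from_euler("z",-j1)*Rt*C.inv()
    print(th,ph,j1,q2,q3,W.as_euler("ZYZ"))
```

```text
t 9.45 tool [ 0.5281 -0.0748  0.2016] prong-P0 cup mm [-8.4788 -0.0326 -2.1269]
F [ 1.4457  1.3251 -0.9676] cup 1.5360560911512813 1.2191916907536389 M [ 0.0731 -0.0293  0.036 ] q [-0.5087  0.1237  1.9638  0.5609  0.6106 -2.5429] z [ 0.5613  0.0362 -0.8268]
const [-0.     -0.      1.5708]
0.3 0.6 -0.22607103201136966 0.0670240641876998 2.0315970986358307 [ 0.3585  0.4905 -2.1375]
0.6 0.6 -0.24886613682907224 0.03666790577056478 2.1261250872432083 [ 0.4313  0.4386 -2.2324]
0.8 0.6 -0.26205150060734556 0.03593610850691498 2.1825802692230063 [ 0.5021  0.3936 -2.3182]
0.8 0.5 -0.25052819451805697 0.02560565519047331 2.1250852724107046 [ 0.3028  0.5329 -2.1181]
1 0.6 -0.272245430988156 0.05314611155111737 2.230468763070425 [ 0.6018  0.3423 -2.4319]
1 0.5 -0.2600447606854684 0.03746310068308989 2.175492046079878 [ 0.3468  0.4763 -2.1745]
1 0.4 -0.24670196405749117 0.03478278930510981 2.1142920707563295 [ 0.2106  0.6211 -2.037 ]
```

Request:
play_rows([
  [0.15,0,-0.05,0,0,0,0],
  [0.3,0,-0.1,0,0,0,0],
  [0.45,0,-0.14,0,0,0,0],
  [0.6,0,-0.18,0,0,0,0],
])

```text
t: 9.78
tool_pos: [0.5219, -0.0751, 0.1993]
tool_rot: [-0.034, 0.955, 0.009, 0.294]
ft_force: [-0.0, 1.0, -1.0]
grip_width: 0.0257
gripper_force: 30.0
```

Request:
play_rows([
  [0.15,0,-0.04,0,0,0,0],
  [0.3,0,-0.08,0,0,0,0],
  [0.45,0,-0.12,0,0,0,0],
  [0.6,0,-0.15,0,0,0,0],
])

```text
t: 10.12
tool_pos: [0.516, -0.0755, 0.1971]
tool_rot: [-0.034, 0.955, 0.009, 0.294]
ft_force: [-2.2, 0.5, -2.0]
grip_width: 0.0258
gripper_force: 30.0
```

```bash
python3 -c "
from h import *
st()
cv2.imwrite('pics/t5.png',r.camera('top'));cv2.imwrite('pics/s5.png',r.camera('scene'))"
```

```text
t 10.12 tool [ 0.516  -0.0755  0.1971] prong-P0 cup mm [-20.5223   0.1399  -6.7674]
F [-2.1907  0.4935 -1.9727] cup -2.1502080540966353 0.6476387135280801 M [0.0453 0.3961 0.0751] q [-0.5263  0.105   1.9988  0.5822  0.6062 -2.5799] z [ 0.5603  0.0368 -0.8275]
```

```bash
python3 -c "
import cv2
t=cv2.imread('pics/t5.png');cv2.imwrite('pics/m5.png',cv2.resize(t[185:245,240:400],(800,300),interpolation=cv2.INTER_CUBIC))"
```

```text
(no output)
```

View pics/m5.png

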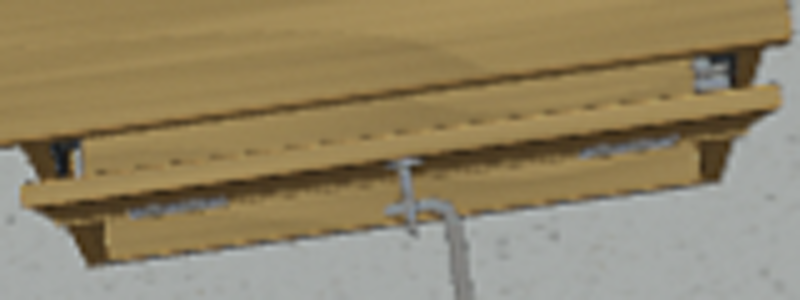

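Hatch is open ~0.2 rad and following the prong (hook at (410,210)). Continue along the arc.

Request:
play_rows([
  [0.3,0,-0.06,0,0,0,0],
  [0.6,0,-0.11,0,0,0,0],
  [0.9,0,-0.16,0,0,0,0],
  [1.2,0,-0.19,0,0,0,0],
  [1.55,0,-0.22,0,0,0,0],
  [1.9,0,-0.24,0,0,0,0],
  [2.25,0,-0.25,0,0,0,0],
  [2.6,0,-0.255,0,0,0,0],
])

```text
t: 10.88
tool_pos: [0.4932, -0.0773, 0.1847]
tool_rot: [-0.034, 0.955, 0.009, 0.294]
ft_force: [-0.2, -0.2, -1.6]
grip_width: 0.0256
gripper_force: 30.0
```

```bash
python3 -c "
from h import *
st()"
```

```text
t 10.88 tool [ 0.4932 -0.0773  0.1847] prong-P0 cup mm [-43.406   -0.0416 -19.0522]
F [-0.2186 -0.2457 -1.6015] cup -0.2354508314576303 -0.22954681968650142 M [0.0113 0.4004 0.0382] q [-0.5637  0.076   2.0707  0.6377  0.5885 -2.6705] z [ 0.5609  0.0364 -0.8271]
```

Request:
play_rows([
  [0.2,0,0.01,0,0,0,0],
  [0.4,0,0.02,0,0,0,0],
  [0.6,0,0.03,0,0,0,0],
  [0.6,0,0.03,0,0,0,0],
])

```text
t: 11.22
tool_pos: [0.4885, -0.0775, 0.181]
tool_rot: [-0.034, 0.955, 0.009, 0.294]
ft_force: [-1.4, 0.4, -1.9]
grip_width: 0.0256
gripper_force: 30.0
```

Request:
play_rows([
  [0.2,0,0.02,0,0,0,0],
  [0.4,0,0.035,0,0,0,0],
  [0.57,0,0.045,0,0,0,0],
  [0.57,0,0.045,0,0,0,0],
])

```text
t: 11.55
tool_pos: [0.484, -0.0779, 0.1775]
tool_rot: [-0.034, 0.955, 0.009, 0.294]
ft_force: [-1.1, 0.6, -1.1]
grip_width: 0.0257
gripper_force: 30.0
```

```bash
python3 -c "
from h import *
st()"
```

```text
t 11.55 tool [ 0.484  -0.0779  0.1775] prong-P0 cup mm [-52.5846  -0.0132 -26.3554]
F [-1.0576  0.5885 -1.1431] cup -1.0131608047515968 0.6620340177026501 M [-0.0086  0.469  -0.0265] q [-0.5797  0.0689  2.1019  0.6666  0.5778 -2.7158] z [ 0.5606  0.0366 -0.8273]
```

Run:
```python
from h import *
def rel(a,b):
    pa,Ra=tool_for(eye(a[0]),a[1]);pb,Rb=tool_for(eye(b[0]),b[1]);return np.r_[Ra.inv().apply(pb-pa)*100,(Ra.inv()*Rb).as_rotvec()]
for k in range(1,7): print(rel((.5,.6),(.5+.1*k/6,.6-.15*k/6)))
print("phi .45 frame")
for t in np.arange(.6,1.1,.05): print("%.2f"%t,rel((t,.45),(t+.05,.45))[:3])
```

```text
[ 0.2094  0.     -0.3013  0.      0.025   0.    ]
[ 0.4102  0.     -0.5995  0.      0.05    0.    ]
[ 0.6023 -0.     -0.8946  0.      0.075  -0.    ]
[ 0.7859  0.     -1.1864 -0.      0.1     0.    ]
[ 0.9606  0.     -1.4746  0.      0.125   0.    ]
[ 1.1267  0.     -1.759   0.      0.15   -0.    ]
phi .45 frame
0.60 [ 0.5444 -0.      0.2232]
0.65 [0.5326 0.     0.2501]
0.70 [0.5194 0.     0.2764]
0.75 [0.5049 0.     0.302 ]
0.80 [ 0.4892 -0.      0.3269]
0.85 [0.4723 0.     0.3509]
0.90 [0.4541 0.     0.3741]
0.95 [ 0.4349 -0.      0.3963]
1.00 [ 0.4145 -0.      0.4176]
1.05 [0.3931 0.     0.4378]
1.10 [0.3708 0.     0.4569]
```

Request:
play_rows([
  [0.21,0,-0.3,0,0.025,0,0],
  [0.41,0,-0.6,0,0.05,0,0],
  [0.6,0,-0.89,0,0.075,0,0],
  [0.79,0,-1.19,0,0.1,0,0],
  [0.96,0,-1.47,0,0.125,0,0],
  [1.13,0,-1.76,0,0.15,0,0],
  [1.13,0,-1.76,0,0.15,0,0],
])

```text
t: 12.13
tool_pos: [0.4653, -0.0793, 0.1864]
tool_rot: [-0.035, 0.975, 0.006, 0.221]
ft_force: [-1.2, 0.1, -2.0]
grip_width: 0.0262
gripper_force: 30.0
```

```bash
python3 -c "
from h import *
st()"
```

```text
t 12.13 tool [ 0.4653 -0.0793  0.1864] prong-P0 cup mm [-60.7301  -0.0545 -33.7731]
F [-1.188   0.1175 -2.0175] cup -1.1766376158380443 0.20149202394353202 M [-0.0113  0.4993  0.0313] q [-0.5563  0.0523  2.0333  0.3885  0.7221 -2.4485] z [ 0.4311  0.0267 -0.9019]
```

Request:
play_rows([
  [0.18,0,0.07,0,0,0,0],
  [0.36,0,0.15,0,0,0,0],
  [0.54,0,0.22,0,0,0,0],
  [0.54,0,0.22,0,0,0,0],
])

```text
t: 12.47
tool_pos: [0.4609, -0.0794, 0.1812]
tool_rot: [-0.034, 0.975, 0.006, 0.221]
ft_force: [-0.4, 0.3, -2.4]
grip_width: 0.0257
gripper_force: 30.0
```

Request:
play_rows([
  [0.18,0,0.08,0,0,0,0],
  [0.36,0,0.17,0,0,0,0],
  [0.53,0,0.25,0,0,0,0],
  [0.53,0,0.25,0,0,0,0],
])

```text
t: 12.8
tool_pos: [0.4576, -0.0799, 0.1771]
tool_rot: [-0.034, 0.974, 0.006, 0.222]
ft_force: [0.2, 0.0, 0.7]
grip_width: 0.0261
gripper_force: 30.0
```

Request:
play_rows([
  [0.09,0,0.05,0,0,0,0],
  [0.18,0,0.1,0,0,0,0],
  [0.26,0,0.14,0,0,0,0],
  [0.26,0,0.14,0,0,0,0],
])

```text
t: 13.13
tool_pos: [0.4559, -0.08, 0.1748]
tool_rot: [-0.034, 0.974, 0.006, 0.222]
ft_force: [1.7, 0.8, 1.4]
grip_width: 0.0257
gripper_force: 30.0
```

```bash
python3 -c "
from h import *
st()"
```

```text
t 13.13 tool [ 0.4559 -0.08    0.1748] prong-P0 cup mm [-70.1869  -0.1749 -45.2898]
F [1.7129 0.7898 1.3594] cup 1.7645794249875941 0.6663239229123916 M [ 0.1194 -0.3254  0.0314] q [-0.5729  0.0499  2.0721  0.413   0.6937 -2.4907] z [ 0.4318  0.0269 -0.9016]
```

Request:
play_rows([
  [0.09,0,0.05,0,0,0,0],
  [0.18,0,0.1,0,0,0,0],
  [0.26,0,0.14,0,0,0,0],
  [0.26,0,0.14,0,0,0,0],
])

```text
t: 13.47
tool_pos: [0.4537, -0.08, 0.172]
tool_rot: [-0.034, 0.975, 0.006, 0.221]
ft_force: [0.7, -0.8, -1.6]
grip_width: 0.0258
gripper_force: 30.0
```

Request:
play_rows([
  [0.09,0,0.05,0,0,0,0],
  [0.18,0,0.1,0,0,0,0],
  [0.25,0,0.15,0,0,0,0],
  [0.25,0,0.15,0,0,0,0],
])

```text
t: 13.8
tool_pos: [0.452, -0.08, 0.1694]
tool_rot: [-0.035, 0.975, 0.006, 0.221]
ft_force: [0.2, 0.2, 0.0]
grip_width: 0.026
gripper_force: 30.0
```

```bash
python3 -c "
from h import *
st()"
```

```text
t 13.80 tool [ 0.452  -0.08    0.1694] prong-P0 cup mm [-73.9061   0.1039 -50.806 ]
F [0.1753 0.1718 0.0147] cup 0.18704414427510618 0.15896775771995966 M [0.0204 0.2645 0.0024] q [-0.579   0.051   2.0874  0.4225  0.6825 -2.5078] z [ 0.4304  0.0276 -0.9022]
```

Request:
play_rows([
  [0.06,0,0.04,0,0,0,0],
  [0.12,0,0.08,0,0,0,0],
  [0.12,0,0.08,0,0,0,0],
])

```text
t: 14.05
tool_pos: [0.4513, -0.08, 0.1682]
tool_rot: [-0.035, 0.975, 0.006, 0.221]
ft_force: [-2.6, -0.4, -2.8]
grip_width: 0.026
gripper_force: 30.0
```

Request:
play_rows([
  [0.06,0,0.04,0,0,0,0],
  [0.12,0,0.08,0,0,0,0],
  [0.12,0,0.08,0,0,0,0],
])

```text
t: 14.3
tool_pos: [0.4506, -0.0801, 0.167]
tool_rot: [-0.035, 0.975, 0.006, 0.221]
ft_force: [-2.9, -1.3, -3.2]
grip_width: 0.0259
gripper_force: 30.0
```

```bash
python3 -c "
from h import *
st()"
```

```text
t 14.30 tool [ 0.4506 -0.0801  0.167 ] prong-P0 cup mm [-75.3552   0.0722 -53.2177]
F [-2.9128 -1.3121 -3.17  ] cup -2.9985911569687955 -1.1021677604322102 M [-0.0836  0.7132  0.0329] q [-0.5817  0.052   2.0941  0.4276  0.6762 -2.5161] z [ 0.4305  0.0276 -0.9022]
```

Request:
play_rows([
  [0.06,0,0.04,0,0,0,0],
  [0.12,0,0.08,0,0,0,0],
  [0.18,0,0.12,0,0,0,0],
  [0.18,0,0.12,0,0,0,0],
])

```text
t: 14.63
tool_pos: [0.45, -0.0804, 0.1657]
tool_rot: [-0.034, 0.974, 0.006, 0.222]
ft_force: [-0.8, 0.4, -2.8]
grip_width: 0.0257
gripper_force: 30.0
```

Request:
play_rows([
  [0.06,0,0.04,0,0,0,0],
  [0.12,0,0.08,0,0,0,0],
  [0.18,0,0.12,0,0,0,0],
  [0.18,0,0.12,0,0,0,0],
])

```text
t: 14.97
tool_pos: [0.4487, -0.0804, 0.1636]
tool_rot: [-0.034, 0.975, 0.006, 0.222]
ft_force: [-0.8, 0.6, -0.3]
grip_width: 0.0259
gripper_force: 30.0
```

```bash
python3 -c "
from h import *
st()"
```

```text
t 14.97 tool [ 0.4487 -0.0804  0.1636] prong-P0 cup mm [-77.2918  -0.1374 -56.5095]
F [-0.8219  0.5509 -0.3341] cup -0.7807817584403856 0.6078515304501703 M [0.0654 0.3129 0.0029] q [-0.5856  0.0536  2.1036  0.4359  0.6665 -2.529 ] z [ 0.4314  0.0271 -0.9017]
```

Request:
play_rows([
  [0.04,0,0.03,0,0,0,0],
  [0.08,0,0.06,0,0,0,0],
  [0.08,0,0.06,0,0,0,0],
])

```text
t: 15.22
tool_pos: [0.4482, -0.0805, 0.1627]
tool_rot: [-0.034, 0.975, 0.006, 0.222]
ft_force: [-0.8, 0.3, -2.9]
grip_width: 0.0258
gripper_force: 30.0
```

Request:
play_rows([
  [0.04,0,0.03,0,0,0,0],
  [0.08,0,0.06,0,0,0,0],
  [0.08,0,0.06,0,0,0,0],
])

```text
t: 15.47
tool_pos: [0.4478, -0.0805, 0.1618]
tool_rot: [-0.034, 0.975, 0.006, 0.222]
ft_force: [-0.7, 0.2, -1.5]
grip_width: 0.0258
gripper_force: 30.0
```

```bash
python3 -c "
from h import *
st()"
```

```text
t 15.47 tool [ 0.4478 -0.0805  0.1618] prong-P0 cup mm [-78.2282  -0.1109 -58.2938]
F [-0.719   0.1652 -1.5445] cup -0.7054797993592127 0.21583162320046234 M [0.0479 0.3257 0.0303] q [-0.5873  0.0547  2.1081  0.4396  0.6621 -2.5349] z [ 0.4313  0.0272 -0.9018]
```

Request:
play_rows([
  [0.04,0,0.03,0,0,0,0],
  [0.08,0,0.06,0,0,0,0],
  [0.08,0,0.06,0,0,0,0],
])

```text
t: 15.72
tool_pos: [0.4474, -0.0806, 0.161]
tool_rot: [-0.034, 0.975, 0.006, 0.222]
ft_force: [-0.4, -0.3, -0.6]
grip_width: 0.0255
gripper_force: 30.0
```

Request:
play_rows([
  [0.04,0,0.03,0,0,0,0],
  [0.08,0,0.06,0,0,0,0],
  [0.08,0,0.06,0,0,0,0],
])

```text
t: 15.97
tool_pos: [0.4471, -0.0806, 0.1603]
tool_rot: [-0.034, 0.974, 0.006, 0.222]
ft_force: [0.8, -0.1, -0.6]
grip_width: 0.0261
gripper_force: 30.0
```

```bash
python3 -c "
from h import *
st()"
```

```text
t 15.97 tool [ 0.4471 -0.0806  0.1603] prong-P0 cup mm [-79.0025  -0.2175 -59.8011]
F [ 0.7776 -0.0517 -0.6487] cup 0.7719414799261164 -0.10669135956266655 M [ 0.0527  0.032  -0.0274] q [-0.589   0.0558  2.1123  0.4436  0.6574 -2.541 ] z [ 0.4319  0.0269 -0.9015]
```

```bash
cat >> h.py <<'E'
def avg(n=6):
    F=[];M=[]
    for _ in range(n):
        o=r.observe();F.append(o["ft_force"]);M.append(o["moment"]);r.camera("wrist")
    F=np.array(F)-[.2,0,-1.65];f=F.mean(0);print("cup x,y,z",f@cx,f@cy,f[2],"|xz|",np.hypot(f@cx,f[2]),"sd",F.std(0),"M",np.mean(M,0));st()
E
python3 -c "
from h import *
avg()"
```

```text
cup x,y,z 0.47048046960791307 0.04805759083412303 1.3036091090321091 |xz| 1.3859107407888762 sd [0.372  0.3124 0.5521] M [ 0.073  -0.035  -0.0001]
t 16.27 tool [ 0.447  -0.0806  0.1602] prong-P0 cup mm [-79.0567  -0.1861 -59.8649]
F [ 0.8129 -0.8716 -0.1712] cup 0.7490577131845868 -0.9271159607593271 M [ 0.0281 -0.0464  0.0013] q [-0.589   0.0558  2.1123  0.4433  0.6576 -2.5409] z [ 0.4316  0.027  -0.9017]
```

Request:
play_rows([
  [0.05,0,0.03,0,0,0,0],
  [0.1,0,0.06,0,0,0,0],
  [0.1,0,0.06,0,0,0,0],
])

```text
t: 16.52
tool_pos: [0.4464, -0.0807, 0.1593]
tool_rot: [-0.034, 0.974, 0.006, 0.222]
ft_force: [1.0, 1.2, 1.1]
grip_width: 0.0256
gripper_force: 30.0
```

```bash
python3 -c "
from h import *
avg()"
```

```text
cup x,y,z 1.7311401865738738 0.3284713055254374 2.4483208304707893 |xz| 2.998519840602727 sd [0.5913 0.6928 0.6307] M [ 0.1371 -0.3507  0.0009]
t 16.82 tool [ 0.4464 -0.0807  0.1593] prong-P0 cup mm [-79.6751  -0.195  -60.8149]
F [2.486  0.3914 2.0613] cup 2.5075474845859063 0.2140340592757991 M [ 0.1    -0.356   0.0074] q [-0.5902  0.0562  2.115   0.4456  0.6551 -2.5445] z [ 0.4317  0.0269 -0.9016]
```

Request:
play_rows([
  [0.05,0,0.03,0,0,0,0],
  [0.1,0,0.05,0,0,0,0],
  [0.15,0,0.08,0,0,0,0],
  [0.15,0,0.08,0,0,0,0],
])

```text
t: 17.15
tool_pos: [0.4456, -0.0809, 0.1581]
tool_rot: [-0.034, 0.974, 0.006, 0.222]
ft_force: [4.3, 0.8, 3.1]
grip_width: 0.0256
gripper_force: 30.0
```

```bash
python3 -c "
from h import *
avg(4)"
```

```text
cup x,y,z 4.610790535003276 1.1345643752971823 4.362097982451923 |xz| 6.347226809102297 sd [0.3931 0.5503 0.2462] M [ 0.248  -0.9147  0.0345]
t 17.35 tool [ 0.4456 -0.0809  0.1581] prong-P0 cup mm [-80.4909  -0.3228 -61.9014]
F [4.8075 1.364  2.3537] cup 4.892157270106179 1.0195445882804348 M [ 0.1922 -0.9679  0.0039] q [-0.592   0.0564  2.1188  0.4493  0.6515 -2.5501] z [ 0.4323  0.0267 -0.9013]
```

Request:
play_rows([
  [0.04,0,0.03,0,0,0,0],
  [0.07,0,0.06,0,0,0,0],
  [0.07,0,0.06,0,0,0,0],
  [0.07,0,0.06,0,0,0,0],
])

```text
t: 17.68
tool_pos: [0.4455, -0.081, 0.1575]
tool_rot: [-0.034, 0.974, 0.006, 0.222]
ft_force: [6.7, 2.3, 3.6]
grip_width: 0.0258
gripper_force: 30.0
```

```bash
python3 -c "
from h import *
avg(6)"
```

```text
cup x,y,z 5.96981625176005 1.3736113136814574 5.011368771998588 |xz| 7.794390486031672 sd [0.5234 0.3974 0.4458] M [ 0.2934 -1.1922  0.0939]
t 17.98 tool [ 0.4455 -0.081   0.1575] prong-P0 cup mm [-80.6712  -0.417  -62.4293]
F [6.1716 1.2625 3.6259] cup 6.245599992184494 0.8214737129660535 M [ 0.3097 -1.1392  0.0651] q [-0.5926  0.0571  2.1203  0.4515  0.6492 -2.5529] z [ 0.433   0.0264 -0.901 ]
```

Request:
play_rows([
  [0.01,0,0.02,0,0,0,0],
  [0.01,0,0.03,0,0,0,0],
  [0.01,0,0.03,0,0,0,0],
  [0.01,0,0.03,0,0,0,0],
  [0.01,0,0.03,0,0,0,0],
  [0.01,0,0.03,0,0,0,0],
])

```text
t: 18.48
tool_pos: [0.4456, -0.081, 0.1572]
tool_rot: [-0.034, 0.974, 0.006, 0.222]
ft_force: [6.1, 1.7, 4.6]
grip_width: 0.0257
gripper_force: 30.0
```

```bash
python3 -c "
from h import *
avg(8)"
```

```text
cup x,y,z 5.937239907274337 1.3506308586530609 5.305401113115609 |xz| 7.9622923010637665 sd [0.3014 0.5063 0.5091] M [ 0.3158 -1.2214  0.0779]
t 18.88 tool [ 0.4456 -0.0809  0.1572] prong-P0 cup mm [-80.6066  -0.4027 -62.6839]
F [6.6369 1.8955 3.9687] cup 6.754606299987349 1.4199051557038418 M [ 0.3105 -1.2382  0.1057] q [-0.5925  0.0577  2.1206  0.452   0.6482 -2.5535] z [ 0.4331  0.0264 -0.901 ]
```

Request:
play_rows([
  [-0.08,0,-0.06,0,0,0,0],
  [-0.16,0,-0.12,0,0,0,0],
  [-0.24,0,-0.18,0,0,0,0],
  [-0.3,0,-0.22,0,0,0,0],
  [-0.3,0,-0.22,0,0,0,0],
])

```text
t: 19.3
tool_pos: [0.4463, -0.0805, 0.1596]
tool_rot: [-0.035, 0.975, 0.006, 0.221]
ft_force: [0.2, -0.6, -0.4]
grip_width: 0.026
gripper_force: 30.0
```

```bash
python3 -c "
from h import *
avg(4)"
```

```text
cup x,y,z -0.2789042017019213 -0.502476339352448 1.8113813631597018 |xz| 1.832727474702468 sd [0.3248 0.1095 0.4227] M [ 0.0416 -0.1286 -0.1118]
t 19.50 tool [ 0.4465 -0.0805  0.1596] prong-P0 cup mm [-79.5356  -0.0356 -60.539 ]
F [-0.122  -1.2725  0.257 ] cup -0.2120049449496017 -1.2606445001156745 M [-0.0098 -0.0774 -0.1035] q [-0.5895  0.0559  2.1137  0.4436  0.6573 -2.5419] z [ 0.4308  0.0274 -0.902 ]
```

Request:
play_rows([
  [-0.08,0,-0.06,0,0,0,0],
  [-0.12,0,-0.09,0,0,0,0],
  [-0.12,0,-0.09,0,0,0,0],
])

```text
t: 19.75
tool_pos: [0.4472, -0.0804, 0.161]
tool_rot: [-0.035, 0.975, 0.006, 0.221]
ft_force: [-0.0, 0.3, -1.5]
grip_width: 0.026
gripper_force: 30.0
```

Run:
```python
from h import *
avg(4)
t=r.camera("top");cv2.imwrite("pics/t6.png",t)
cv2.imwrite("pics/m6.png",cv2.resize(t[205:255,280:360],(800,500),interpolation=cv2.INTER_CUBIC))
```

```text
cup x,y,z -0.4553539977152984 0.09420954143503214 0.06837438266895002 |xz| 0.46045881405470346 sd [0.329  0.3401 0.4814] M [ 0.0298  0.2284 -0.0047]
t 19.95 tool [ 0.4472 -0.0804  0.1611] prong-P0 cup mm [-78.7611   0.0209 -59.0977]
F [-0.0936  0.1721 -0.7079] cup -0.08115310654297425 0.17827516719110986 M [ 0.0487  0.2612 -0.0499] q [-0.5881  0.055   2.1102  0.4409  0.6607 -2.5374] z [ 0.431   0.0274 -0.902 ]
```

View pics/m6.png

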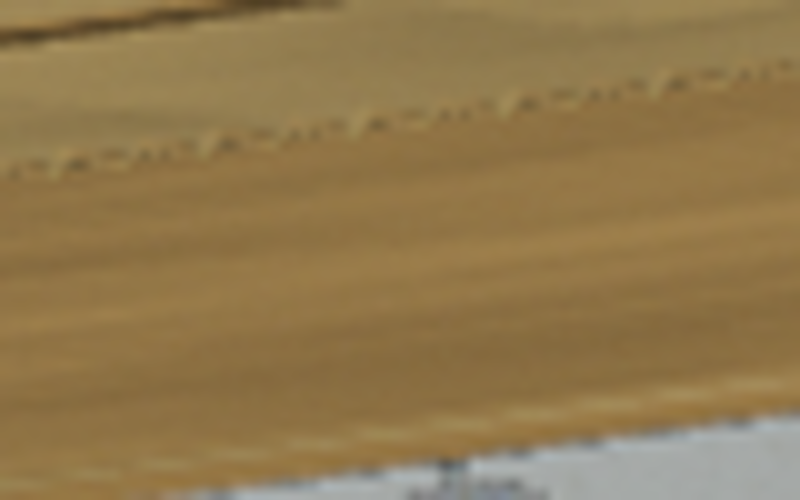

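Hatch is well down; prong hidden beneath it, force now ~0. Centre the prong and slide out to -y.

Request:
play_rows([
  [-0.08,0,-0.06,0,0,0,0],
  [-0.12,0,-0.09,0,0,0,0],
  [-0.12,-0.2,-0.09,0,0,0,0],
  [-0.12,-0.4,-0.09,0,0,0,0],
  [-0.12,-0.6,-0.09,0,0,0,0],
  [-0.12,-0.8,-0.09,0,0,0,0],
  [-0.12,-1.0,-0.09,0,0,0,0],
  [-0.12,-1.0,-0.09,0,0,0,0],
])

```text
t: 20.67
tool_pos: [0.4488, -0.0909, 0.1626]
tool_rot: [-0.034, 0.975, 0.006, 0.222]
ft_force: [-0.5, -0.4, -1.6]
grip_width: 0.0256
gripper_force: 30.0
```

Run:
```python
from h import *
avg(4)
for th in (.7,.8,.86,.95):
    l=Hh-cx*.134*np.sin(th)+[0,0,.134*np.cos(th)];print(th,proj("top",[l]))
```

```text
cup x,y,z -0.16511364606674594 0.258445668280283 -0.03727402381472045 |xz| 0.16926862960630062 sd [0.3078 0.5506 0.1531] M [0.0019 0.3253 0.022 ]
t 20.87 tool [ 0.4487 -0.0904  0.1626] prong-P0 cup mm [-77.9982 -10.0798 -57.5437]
F [-0.3567 -0.0208 -2.9324] cup -0.35726297133120627 0.004590274320262145 M [0.0412 0.3037 0.0095] q [-0.6103  0.0614  2.0984  0.447   0.673  -2.5607] z [ 0.4313  0.0271 -0.9018]
0.7 [[324.4698 244.2981]]
0.8 [[325.0831 249.1815]]
0.86 [[325.425  251.9404]]
0.95 [[325.8979 255.8095]]
```

Request:
play_rows([
  [0,-0.5,0,0,0,0,0],
  [0,-1.0,0,0,0,0,0],
  [0,-1.5,0,0,0,0,0],
  [0,-2.2,0,0,0,0,0],
  [0,-3,0,0,0,0,0],
  [0,-3.5,0,0,0,0,0],
  [0,-3.5,0,0,0,0,0],
])

```text
t: 21.45
tool_pos: [0.4514, -0.1267, 0.1628]
tool_rot: [-0.034, 0.975, 0.006, 0.222]
ft_force: [0.3, 0.8, -1.9]
grip_width: 0.0256
gripper_force: 30.0
```

Run:
```python
from h import *
o=st();Rt=R.from_quat(o["tool_rot"]);P=o["tool_pos"]+Rt.apply(PT);ph=-np.arcsin(Rt.apply([1,0,0])[2]);print("phi",ph)
for k in range(1,9):
    p,Rb=tool_for(P-cy*.03*k/8,ph*(1-k/8));print(*delta(p,Rb,o))
Z=P-cy*.03;p,Rb=tool_for(Z,0)
q=np.array([.4745,-.3513,.20]);print("then",p,Rb.inv().apply(q-p)*100,(Rb.inv()*pole_rot(.044)).as_rotvec())
```

```text
t 21.45 tool [ 0.4514 -0.1267  0.1628] prong-P0 cup mm [-77.9384 -46.551  -57.3457]
F [ 0.2782  0.8025 -1.9296] cup 0.33438168511139416 0.7807829064000006 M [0.0151 0.2822 0.0184] q [-0.6894  0.0927  2.0633  0.4724  0.7048 -2.6494] z [ 0.4316  0.0263 -0.9017]
phi 0.4471281071127552
[ 0.0202 -0.3829 -0.7173] [-0.0044  0.0559 -0.0007]
[ 0.0009 -0.7611 -1.4431] [-0.0044  0.1118 -0.0009]
[-0.059  -1.1392 -2.1666] [-0.0044  0.1677 -0.001 ]
[-0.1593 -1.5173 -2.8858] [-0.0043  0.2236 -0.0011]
[-0.2998 -1.8954 -3.5982] [-0.0043  0.2795 -0.0012]
[-0.4799 -2.2734 -4.3016] [-0.0043  0.3353 -0.0013]
[-0.6991 -2.6513 -4.9939] [-0.0042  0.3912 -0.0015]
[-0.9567 -3.0292 -5.6729] [-0.0042  0.4471 -0.0016]
then [ 0.4376 -0.1578  0.2182] [ -2.3113 -19.5671   1.8154] [0.    0.    0.027]
```

Request:
play_rows([
  [0.02,-0.38,-0.72,0,0.056,0,0],
  [0,-0.76,-1.44,0,0.112,0,0],
  [-0.06,-1.14,-2.17,0,0.168,0,0],
  [-0.16,-1.52,-2.89,0,0.224,0,0],
  [-0.3,-1.9,-3.6,0,0.28,0,0],
  [-0.48,-2.27,-4.3,0,0.335,0,0],
  [-0.7,-2.65,-5,0,0.391,0,0],
  [-0.96,-3.03,-5.67,0,0.447,0,0],
])

```text
t: 22.12
tool_pos: [0.4374, -0.1567, 0.2186]
tool_rot: [-0.035, 0.999, -0.002, -0.001]
ft_force: [-0.8, 0.3, -2.2]
grip_width: 0.0258
gripper_force: 30.0
```

Request:
play_rows([
  [0,-1.5,0,0,0,0,0],
  [0,-4,0,0,0,0,0],
  [0,-7,0,0,0,0,0],
  [0,-10,0,0,0,0,0],
  [-0.2,-13,0,0,0,0.01,0],
  [-1,-16,0,0,0,0.02,0],
  [-1.8,-18.6,0.5,0,0,0.027,0],
  [-2.3,-19.6,1.8,0,0,0.027,0],
])

```text
t: 22.78
tool_pos: [0.4748, -0.354, 0.2014]
tool_rot: [-0.02, 1.0, -0.003, 0.001]
ft_force: [1.2, -0.2, -0.9]
grip_width: 0.0259
gripper_force: 30.0
```

Request:
play_rows([
  [0,0,0,0,0,0,0],
  [0,0,0,0,0,0,0],
  [0,0,0,0,0,0,0],
])

```text
t: 23.03
tool_pos: [0.4741, -0.3497, 0.2012]
tool_rot: [-0.022, 1.0, -0.002, 0.0]
ft_force: [0.4, 0.5, -2.0]
grip_width: 0.0255
gripper_force: 30.0
```

Run:
```python
from h import *
o=st();print(delta([.4745,-.3513,.0048],pole_rot(.044),o))
t=r.camera("top");cv2.imwrite("pics/t7.png",t)
m=np.array([[0]])
# pole pitch check: bend and tip expected in top
Rt=R.from_quat(o["tool_rot"]);P=o["tool_pos"]+Rt.apply([[-.130,0,-.0075],[-.130,.032,-.0075],[.1,0,-.0075]]);print(P,proj("top",P))
cv2.imwrite("pics/m7.png",cv2.resize(t[180:330,300:500],(800,600),interpolation=cv2.INTER_CUBIC))
```

```text
t 23.03 tool [ 0.4741 -0.3497  0.2012] prong-P0 cup mm [ -54.6432 -274.203   -74.363 ]
F [ 0.4427  0.4915 -1.989 ] cup 0.4764018336094266 0.4588118537773511 M [ 0.076 -0.061  0.004] q [-0.8334  0.4818  1.3524 -0.002   1.3048 -2.4471] z [ 0.0002 -0.0032 -1.    ]
(array([-0.0319, -0.095 , 19.6391]), array([-0.0032,  0.0001, -0.0006]))
[[ 0.604  -0.3441  0.2087]
 [ 0.6026 -0.3121  0.2086]
 [ 0.3742 -0.3541  0.2087]] [[442.0377 231.5454]
 [429.3438 232.9203]
 [456.1341 324.3051]]
```

View pics/m7.png

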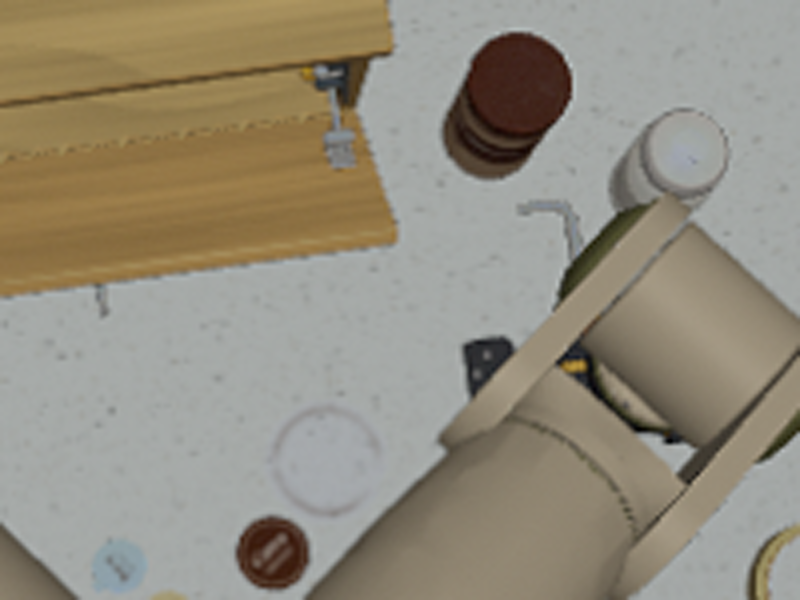

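Hatch stays down at its stop; prong tip at (430,232) as predicted, so the pole hasn't turned in the hand. Lowering.

Request:
play_rows([
  [0,-0.05,3,0,0,0,0],
  [0,-0.1,6.5,0,0,0,0],
  [0,-0.1,10,0,0,0,0],
  [0,-0.1,13,0,0,0,0],
  [0,-0.1,15.5,0,0,0,0],
  [0,-0.1,17.5,0,0,0,0],
  [0,-0.1,18.6,0,0,0,0],
  [0,-0.1,18.9,0,0,0,0],
])

```text
t: 23.75
tool_pos: [0.4739, -0.3513, 0.0109]
tool_rot: [-0.022, 1.0, -0.001, -0.001]
ft_force: [-0.2, 0.1, -1.2]
grip_width: 0.0257
gripper_force: 30.0
```

Request:
play_rows([
  [0,0,0,0,0,0,0],
  [0,0,0.2,0,0,0,0],
  [0,0,0.4,0,0,0,0],
  [0,0,0.4,0,0,0,0],
  [0,0,0.4,0,0,0,0],
])

```text
t: 24.17
tool_pos: [0.4744, -0.3523, 0.0084]
tool_rot: [-0.021, 1.0, -0.002, 0.0]
ft_force: [0.2, -0.1, -2.7]
grip_width: 0.0258
gripper_force: 30.0
```

```bash
python3 -c "
from h import *
avg(4)"
```

```text
cup x,y,z -0.31974074040975736 0.11000603455082628 -0.31751620899467203 |xz| 0.4506114557488836 sd [0.6017 0.2766 0.5983] M [ 0.0393 -0.0328  0.0117]
t 24.37 tool [ 0.4743 -0.3522  0.008 ] prong-P0 cup mm [ -54.6179 -276.7891 -267.533 ]
F [-0.1003 -0.4395 -1.6095] cup -0.13126658207128858 -0.43122469032509775 M [ 0.0361 -0.0352  0.0842] q [-0.836   0.7198  1.5142 -0.0027  0.9046 -2.448 ] z [ 0.0004 -0.0037 -1.    ]
```

Still clear by ~3 mm; lower to contact.

Request:
play_rows([
  [0,0,0.1,0,0,0,0],
  [0,0,0.2,0,0,0,0],
  [0,0,0.32,0,0,0,0],
  [0,0,0.32,0,0,0,0],
  [0,0,0.32,0,0,0,0],
])

```text
t: 24.78
tool_pos: [0.4743, -0.3522, 0.0048]
tool_rot: [-0.021, 1.0, -0.002, 0.0]
ft_force: [-0.5, -0.2, 1.9]
grip_width: 0.0257
gripper_force: 30.0
```

```bash
python3 -c "
from h import *
avg(4)"
```

```text
cup x,y,z -0.7008425319902176 0.5240224453440977 3.809587511508067 |xz| 3.8735174276727715 sd [0.2728 0.4827 0.4647] M [0.1992 0.1659 0.0079]
t 24.98 tool [ 0.4743 -0.3522  0.0047] prong-P0 cup mm [ -54.6209 -276.7193 -270.8225]
F [-1.4324  0.6989  2.9374] cup -1.3791747435536597 0.7987262766936242 M [ 0.1947  0.2396 -0.0107] q [-0.836   0.725   1.5151 -0.0027  0.8987 -2.448 ] z [ 0.0003 -0.0035 -1.    ]
```

Request:
play_rows([
  [0,0,0,0,0,0,40],
  [0,0,0,0,0,0,60],
  [0,0,0,0,0,0,80],
  [0,0,0,0,0,0,100],
  [0,0,0,0,0,0,100],
  [0,0,0,0,0,0,100],
  [0,0,0,0,0,0,100],
  [0,0,0,0,0,0,100],
])

```text
t: 25.65
tool_pos: [0.4742, -0.3522, 0.0046]
tool_rot: [-0.021, 1.0, -0.002, 0.0]
ft_force: [-0.4, 0.3, 0.3]
grip_width: 0.0772
gripper_force: 0.0
```

Request:
play_rows([
  [0,0,0,0,0,0,100],
  [0,0,0,0,0,0,100],
  [0,0,-1,0,0,0,100],
  [0,0,-3,0,0,0,100],
  [0,0,-6,0,0,0,100],
  [0,0,-10,0,0,0,100],
  [0,0,-14,0,0,0,100],
  [0,0,-16,0,0,0,100],
])

```text
t: 26.32
tool_pos: [0.475, -0.3524, 0.1704]
tool_rot: [-0.022, 1.0, -0.004, 0.002]
ft_force: [-0.5, -0.7, 0.8]
grip_width: 0.088
gripper_force: 0.0
```

Request:
play_rows([
  [0,0,0,0,0,0,100],
  [0,0,0,0,0,0,100],
  [0,0,0,0,0,0,100],
  [0,0,0,0,0,0,100],
])

```text
t: 26.65
tool_pos: [0.4737, -0.3512, 0.1631]
tool_rot: [-0.021, 1.0, -0.001, -0.001]
ft_force: [-0.1, 0.6, -0.7]
grip_width: 0.088
gripper_force: 0.0
```

Run:
```python
from h import *
o=r.observe();print(o["t"],o["tool_pos"],o["grip_width"],o["ft_force"])
w=r.camera("wrist");t=r.camera("top");cv2.imwrite("pics/w8.png",w);cv2.imwrite("pics/t8.png",t)
t7=cv2.imread("pics/t7.png");d=cv2.absdiff(t,t7).max(2)
print("hatch region change",(d[180:260,230:402]>40).sum())
hsv=cv2.cvtColor(w,cv2.COLOR_BGR2HSV)
m=((hsv[...,0]<20)&(hsv[...,1]>80)&(hsv[...,2]<150)).astype(np.uint8);n,l,s,c=cv2.connectedComponentsWithStats(m[:300,200:450])
i=1+np.argmax(s[1:,4]);x,y,wd,h,_=s[i];x+=200
a=wonz(o,(x+wd/2,y),.024);b=wonz(o,(x+wd/2,y+h),.024);print(s[i],a,b,np.linalg.norm(b-a))
```

```text
26.65 [ 0.4737 -0.3512  0.1631] 0.08802924080370793 [-0.1448  0.6344 -0.7395]
hatch region change 0
[ 104   86   34  214 6124] [ 0.3761 -0.3555  0.024 ] [ 0.539  -0.3488  0.024 ] 0.16302773521153974
```

```bash
python3 -c "
from station import r
print(r.finish_job())"
```

```text
the job is handed in; nothing more can be done
None
```

I swung the hatch down with the pole until it snapped onto its stop at about 0.85 rad, proved it with one steady pull of about 8 N averaged (single readings are noisy, roughly ±0.5 N), then unhooked, laid the pole flat back where it had been and handed the job in at about 27 s; the stay's click I inferred from the forces, since the plunger can't be read.

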